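Turn the scoop round in its holder

ROBOT

A 6-joint arm with a two-finger parallel gripper is mounted at the origin on a cart in front of the work surface, level with it; the furniture and walls round the work are solid. World frame = base frame: x ahead of the robot, y to its left, z up, the work surface at z = 0. Lengths are in m, angles in rad, forces in N, time in s.
With the tool pointing down it reaches from about 0.425 to 0.95 m from the base axis. Payload 3.5 kg.
Tool frame: the origin (TCP) lies at the very end of the fingers, on their centre line; the grasp point (between the pads) lies 19 mm behind it (ctrl.grip_point_offset is the distance from the TCP to the grasp point, in m); z points along the fingers, y is the line along which they close (so a half turn about z gives the same grasp; the last joint's range is limited). The gripper opens to 85 mm and grips with 20 to 120 N. Pads are 22 mm wide; open, the fingers measure 114 mm over their backs; the gripper's body (76 mm by 85 mm) begins 54 mm behind the grasp point. The pads swing forward as they close: fully open they stand 13 mm farther back than shut.
Start: joints at [-1.427, 0.286, 1.577, -0, 1.279, -0.15], TCP at [0.195, -0.646, 0.207] pointing down, gripper open.
Joint ranges: [-2.77, 2.77], [-0.9, 2.22], [0.21, 2.48], [-1.53, 4.67], [0.24, 2.81], [-2.84, 2.84]. Speed limits (rad/s): [2.79, 2.79, 3.14, 3.14, 3.14, 3.14].

INTERFACE

Orientations are given as a unit quaternion [x, y, z, w].
In Python, from plant import ctrl gives the robot as it stands. The module is installed in compiled form; this text tells all that it offers.
- The arm moves only by the shell command python3 -m pendant 'ROWS' [OPENING] [FORCE]. ROWS is JSON, a list of rows, each an object of numbers: "dx", "dy", "dz": the shift along the tool's x, y, z in cm; "twist": the turn about the tool's z in degrees. A call has 1 to 10 rows; each row is the pose to reach, as a shift and turn from the pose commanded when the call began, along the tool's axes at that moment; what a row does not reach only later rows make up. A row lasts 1/8 s, in which the tool goes at most 62.5 mm and 10.7 degrees, less where a joint would pass 70% of its speed; a pose out of reach is approached as far as the arm can. A call with a gripper value outside its range is refused whole. OPENING is the opening in per cent of the stroke, from 0 (shut) to 100 (fully open), set as the call begins (- or left out, the last holds). The fingers move at their own pace and stop on an object; FORCE is the grip in N (left out, the last holds). Time passes only in rows, so rows that repeat a pose let the fingers close. It gives the time, the measured TCP pose, the force, the opening and the grip force at its end, in the units of the state.
- ctrl.get_state(): the state, without advancing time (a new reading comes with each control period).
- ctrl.read_camera(name): name is "scene" or "top"; returns a dict with "img" (420x560x3 uint8, red, green, blue), "depth" (420x560 float32, m along the optical axis (not along the pixel's ray), 0 where there is no reading), "camera_matrix" (3x3 intrinsics, pixels), "distortion" ([k1, k2, p1, p2, k3] as OpenCV has them; the pictures are not rectified), "xyz" and "rotation" of the camera in the world. Camera axes: x right, y up, looking along -z (the intrinsics and any distortion apply to the point x, -y, -z); pixel columns grow to the right and rows downward; lengths in m; the calibration is good to about 2 mm. A picture is of the moment at which its call begins.
- ctrl.sign_off(): hands the job in; it is judged then, once.
The state is a dict: "time": time; "qpos": joint angles; "dq": joint speeds; "joint_efforts": joint torques, N m; "eef_pos": TCP position; "tcp_rot": TCP orientation; "contact_force": force on the tool from outside, world axes, zero at the start; "wrist_torque": the same for the moment, N m; "opening": opening from 0.0 (shut) to 1.0 (fully open); "finger_force": force on a finger pad.
Only numpy, scipy, OpenCV 4.12 (cv2) and the standard library are available. Lean on these libraries where they do the work, as an engineer would, in place of code of your own. Each camera call takes 0.05 s, during which the arm holds its last target. There are 200 camera calls.

TASK

The clean lab scoop has been put away the wrong way round, bowl down in its sloping holder. Draw it out, lay it flat on the worktop and let go, then take hold of it afresh and slide it back into the holder handle first, fully home, so that the bowl stands out. Do not drop the scoop, and leave the cotton jar, the petri dish and the dropper bottle where they are.

Things in the scene. Friction and masses are not known exactly. Their poses are not given: they have to be found in the camera images.
- scoop: Loose scoop, 190 mm long, about 80 g: straight black handle 110 x 22 wide x 18 mm thick, 15 mm steel neck (14 x 10), straight-sided open steel bowl 65 x 26 wide x 18 mm high. Origin on its underside, 95 mm from either end; x from handle to bowl, z out of the bowl's open top. At the start it is bowl down in the holder, the outer 85 mm of the handle standing out, sloping up.
- scoop_handle (a point): Grip point on the axis of the scoop's handle, 40 mm from its free end, half-way up the 18 mm thickness (9 mm up when the scoop lies flat). Axes as scoop. At the start about 45 mm outside the holder's mouth.
- scoop_handle_end (a point): Centre of the free end face of the scoop's handle, 40 mm from scoop_handle. Axes as scoop.
- scoop_bowl (a point): Centre of the scoop's bowl, half-way up its height (9 mm up when flat), 157 mm from scoop_handle_end along the scoop, 33 mm from the bowl's lip. The bowl can be gripped across its 26 mm width (rigid). Axes as scoop.
- sleeve_mouth (a point): Centre of the mouth of the holder, about 90 mm up. The holder is a white plastic stand fixed to the worktop: a foot plate 150 x 84 x 8 mm and on it a straight closed sleeve, 36 mm wide and 32 mm high inside, 105 mm deep, walls 4 mm, rising to its mouth at 35 degrees above level. Frame: z up; the sleeve opens towards -x and up; y across it.
- sleeve_bottom (a point): Centre of the inner face of the sleeve's end wall, 105 mm from sleeve_mouth down the sleeve's axis: the line from here to sleeve_mouth is the axis. Frame as sleeve_mouth. The scoop rests on the sleeve's floor, so lies some 7 mm below the axis.
- jar_mid (a point): Centre of the cotton jar, a glass jar with a metal lid, 68 mm across, 98 mm high, loose bystander.
- petri_mid (a point): Centre of the closed petri dish, 62 mm across, 16 mm high, loose bystander.
- dropper_mid (a point): Centre of the small dropper bottle, 27 mm across, 63 mm high, loose bystander.

How it is judged:
By the outcome, as a careful person would: the job done as asked, in the order asked, and still so for the second after the job is handed in, with the robot touching nothing.
It also fails if it takes over 58 s, if anything falls off the work surface, if the arm or the gripper's body presses on something with over 40 N, if the wrist force passes 120 N, or if a joint passes its speed limit or range.

## Working session

There is one attempt and no reset: what is moved stays moved. The work goes in short steps, Python scripts to look and compute and a shell command to move; the robot and the scene stay as the last step left them, time stands still between calls to the robot, and variables do not carry over. Pictures are saved under pics/ and viewed, at most 13 in all, crops included, and the job is handed in when it is done.

```bash
mkdir -p pics; ls; python3 - <<'E'
from plant import ctrl
import cv2,numpy as np
print(ctrl.get_state())
for n in("scene","top"):
    d=ctrl.read_camera(n); cv2.imwrite(f"pics/{n}0.png",d["img"][:,:,::-1]); np.savez(f"{n}0.npz",**d)
    print(n,d["camera_matrix"].tolist(),d["distortion"],d["xyz"],np.array(d["rotation"]).tolist(),(d["depth"]>0).mean())
E
```

```text
pics
{'time': 0.0, 'qpos': array([-1.42701990e+00,  2.87203466e-01,  1.57818139e+00, -4.49044641e-06,
        1.27856992e+00, -1.49987848e-01]), 'dq': array([-6.22468134e-05,  1.24435587e-03,  1.42453918e-04, -2.07583183e-04,
        7.34050525e-04, -3.49668480e-04]), 'joint_efforts': array([ 4.41197681e-04, -4.05988061e+01, -2.92623138e+01, -4.88685043e-05,
        5.85615024e-03, -4.90921053e-06]), 'eef_pos': array([ 0.19538334, -0.64536233,  0.20511965]), 'tcp_rot': array([ 9.89231414e-01,  1.46355100e-01,  1.51876636e-06, -1.18106232e-03]), 'contact_force': array([-0.23828458,  0.15796976,  1.14272558]), 'wrist_torque': array([ 0.00618779, -0.02018411, -0.03696956]), 'finger_force': 0.0, 'opening': 1.0039877581239531}
scene [[452.07540039073024, 0.0, 279.66666020312], [0.0, 452.07540039073024, 210.10247920651076], [0.0, 0.0, 1.0]] [0.04389276 0.         0.         0.         0.        ] [0.08092896 0.75776039 0.49597651] [-0.19225312177537254, 0.49541955266358206, 0.7955860273422173, -0.29093139587206557] 0.9960119047619047
top [[500.6858898778427, 0.0, 290.33822508646176], [0.0, 500.6858898778427, 210.53864945547878], [0.0, 0.0, 1.0]] [-0.17607157  0.          0.          0.          0.        ] [0.52335079 0.15163409 0.97248512] [0.021816566807968653, -0.029137074625064967, -0.6967192026085215, 0.716419863635531] 0.9961394557823129
```

View pics/scene0.png

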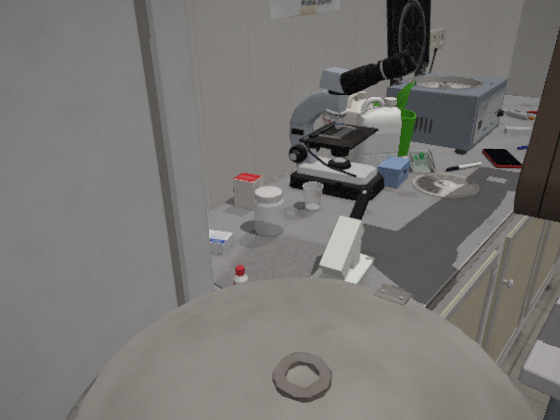

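View pics/top0.png

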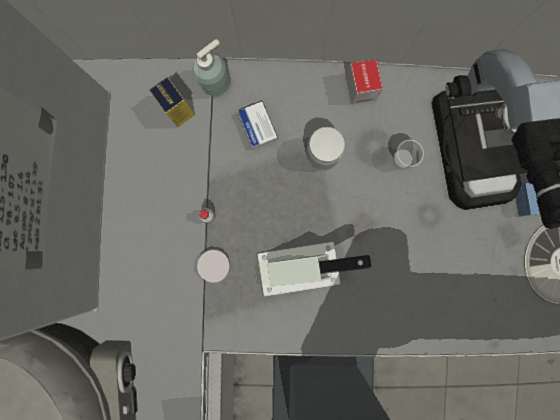

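The top view shows the holder's foot plate at about (300,268) and the black handle sticking out at (320–370, 264). The jar is at (326,146), the dropper at (206,214) and the petri dish at (213,266). The scene view shows the sleeve at (342,250) with the handle at (360,207).

```bash
cat > h.py <<'E'
import numpy as np,cv2
from scipy.spatial.transform import Rotation as R
def rot(d):
    r=np.array(d["rotation"]); return r if r.shape==(3,3) else R.from_quat(r).as_matrix()
def pts(d,uv,dep=None,z=None):
    uv=np.array(uv,float).reshape(-1,2)
    n=cv2.undistortPoints(uv[:,None],d["camera_matrix"],d["distortion"])[:,0]
    ray=np.c_[n[:,0],-n[:,1],-np.ones(len(n))]@rot(d).T
    if z is not None: s=(z-d["xyz"][2])/ray[:,2]
    else: s=d["depth"][uv[:,1].astype(int),uv[:,0].astype(int)] if dep is None else dep
    return d["xyz"]+ray*np.asarray(s)[:,None]
def cloud(d,mask):
    v,u=np.nonzero(mask&(d["depth"]>0)); return pts(d,np.c_[u,v]),u,v
E
python3 - <<'E'
from h import *
np.set_printoptions(precision=4,suppress=True)
d=np.load("top0.npz")
for n,(u,v) in dict(jar=(326,146),drop=(206,214),petri=(213,266),tbl=(240,330),plate=(265,285),sl1=(272,268),sl2=(315,268),hn=(325,266),hf=(368,262),glass=(405,152),beaker=(410,155)).items(): print(n,pts(d,[(u,v)])[0])
hsv=cv2.cvtColor(d["img"],cv2.COLOR_RGB2HSV)
roi=np.zeros((420,560),bool); roi[225:310,245:385]=1
P,u,v=cloud(d,roi)
val=d["img"].max(2)[v,u]
H=P[(P[:,2]>.07)&(val<60)]; print("handle",len(H),H.min(0),H.max(0))
c=H.mean(0); w,V=np.linalg.eigh(np.cov((H-c).T)); print(c,V[:,2],np.sqrt(w),"normal",V[:,0])
t=(H-c)@V[:,2]; print("end top",c+V[:,2]*t.max(),c+V[:,2]*t.min())
S=P[(P[:,2]>.02)&(val>120)]; c=S.mean(0); w,V=np.linalg.eigh(np.cov((S-c).T)); print("sleeve",len(S),c,"\n",V.T,np.sqrt(w)); 
q=(S-c)@V; print(q.min(0),q.max(0),np.percentile(q,[1,99],axis=0))
F=P[(P[:,2]<.015)&(val>150)]; print("foot",cv2.minAreaRect(F[:,:2].astype(np.float32)*1000),F[:,2].mean())
E
```

```text
jar [0.7034 0.0832 0.0974]
drop [0.5784 0.2969 0.0632]
petri [0.4823 0.2874 0.016 ]
tbl [0.3596 0.2334 0.002 ]
plate [0.4487 0.1872 0.0099]
sl1 [0.4834 0.1738 0.0496]
sl2 [0.4876 0.098  0.1021]
hn [0.4911 0.0798 0.0912]
hf [0.501  0.0109 0.1334]
glass [ 0.7172 -0.0828 -0.0004]
beaker [ 0.711  -0.0924  0.0021]
handle 608 [0.4803 0.0061 0.0772] [0.5127 0.0902 0.1423]
[0.4962 0.0481 0.1148] [-0.1425  0.8226 -0.5505] [0.0027 0.0063 0.0279] normal [-0.0409  0.5508  0.8337]
end top [0.4885 0.0929 0.0849] [0.5025 0.0121 0.139 ]
sleeve 1371 [0.4808 0.129  0.0777] 
 [[-0.0687  0.4847  0.872 ]
 [ 0.9857  0.1678 -0.0156]
 [-0.1539  0.8584 -0.4893]] [0.0079 0.0131 0.0348]
[-0.0327 -0.0222 -0.1229] [0.0097 0.0228 0.0618] [[-0.0307 -0.0217 -0.0547]
 [ 0.0082  0.0216  0.0601]]
foot ((480.92498779296875, 123.85662841796875), (83.18778991699219, 149.303955078125), 9.788230895996094) 0.00822819904138934
```

```bash
python3 -m pendant '[{"dx":5,"dy":-3,"dz":0,"twist":-10},{"dx":10,"dy":-6,"twist":-20},{"dx":15,"dy":-9,"twist":-30},{"dx":20,"dy":-12,"twist":-40},{"dx":25,"dy":-15,"twist":-50},{"dx":30,"dy":-19,"twist":-60},{"dx":35,"dy":-22,"twist":-70},{"dx":39,"dy":-25,"twist":-80},{"dx":39.5,"dy":-28,"twist":-83},{"dx":40,"dy":-32,"twist":-83}]' 100 40
```

```text
$[1]: bad value
```

```bash
python3 -m pendant '[{"dx":5,"dy":-3,"dz":0,"twist":-10},{"dx":10,"dy":-6,"dz":0,"twist":-20},{"dx":15,"dy":-9,"dz":0,"twist":-30},{"dx":20,"dy":-12,"dz":0,"twist":-40},{"dx":25,"dy":-15,"dz":0,"twist":-50},{"dx":30,"dy":-19,"dz":0,"twist":-60},{"dx":35,"dy":-22,"dz":0,"twist":-70},{"dx":39,"dy":-25,"dz":0,"twist":-80},{"dx":39.5,"dy":-28,"dz":0,"twist":-83},{"dx":40,"dy":-32,"dz":0,"twist":-83}]' 100 40
```

```text
time: 1.35
eef_pos: [0.4857, -0.2226, 0.2058]
tcp_rot: [0.644, 0.765, -0.0, -0.001]
contact_force: [0.6, 0.2, -0.1]
opening: 1.001
finger_force: 0.0
```

```bash
python3 -m pendant '[{"dx":6,"dy":1.4,"dz":0,"twist":0},{"dx":12,"dy":2.8,"dz":0,"twist":0},{"dx":18,"dy":4.2,"dz":0,"twist":0},{"dx":23.5,"dy":5.3,"dz":0,"twist":0},{"dx":25.6,"dy":5.7,"dz":1,"twist":0},{"dx":25.6,"dy":5.7,"dz":1,"twist":0}]'
python3 - <<'E'
from plant import ctrl
import cv2,numpy as np
for n in("scene","top"):
    d=ctrl.read_camera(n); np.savez(f"{n}1.npz",**d)
    cv2.imwrite(f"pics/{n}1.png",cv2.resize(d["img"][150:330,230:470,::-1],None,fx=3,fy=3))
E
```

```text
time: 2.1
eef_pos: [0.497, 0.0395, 0.1952]
tcp_rot: [0.643, 0.766, -0.001, -0.001]
contact_force: [0.3, -0.6, 0.4]
opening: 1.002
finger_force: 0.0
```

View pics/scene1.png

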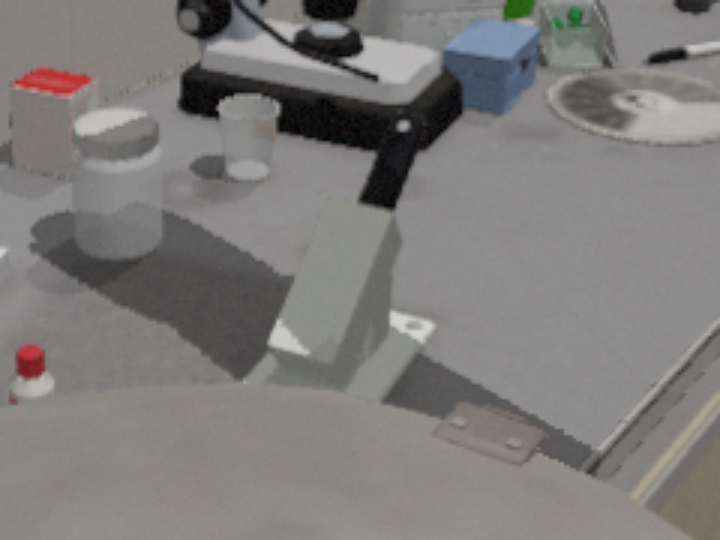

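The arm isn't drawn in the pictures. The handle is clear at crop (390,170), as expected. I'll descend and grip.

```bash
python3 -m pendant '[{"dx":0,"dy":0.1,"dz":4,"twist":0},{"dx":0,"dy":0.1,"dz":7.5,"twist":0},{"dx":0,"dy":0.1,"dz":9.3,"twist":0},{"dx":0,"dy":0.1,"dz":9.3,"twist":0}]' 100 40
python3 -m pendant '[{"dx":0,"dy":0,"dz":0,"twist":0},{"dx":0,"dy":0,"dz":0,"twist":0},{"dx":0,"dy":0,"dz":0,"twist":0},{"dx":0,"dy":0,"dz":0,"twist":0},{"dx":0,"dy":0,"dz":0,"twist":0},{"dx":0,"dy":0,"dz":0,"twist":0}]' 0 40
```

```text
time: 2.7
eef_pos: [0.4985, 0.0375, 0.1025]
tcp_rot: [0.644, 0.765, -0.001, -0.001]
contact_force: [0.2, -0.1, 0.9]
opening: 0.997
finger_force: 0.0
time: 3.45
eef_pos: [0.4993, 0.0383, 0.1037]
tcp_rot: [0.644, 0.765, 0.0, 0.0]
contact_force: [-0.6, -0.0, 0.4]
opening: -0.005
finger_force: 0.3
```

```bash
cat > m.py <<'E'
from h import *
np.set_printoptions(precision=4,suppress=True)
def handle(d):
    roi=np.zeros((420,560),bool); roi[225:310,245:385]=1
    P,u,v=cloud(d,roi); val=d["img"].max(2)[v,u]
    H=P[(P[:,2]>.06)&(val<60)]
    c=H.mean(0); w,V=np.linalg.eigh(np.cov((H-c).T)); t=(H-c)@V[:,2]
    print(len(H),c,V[:,2],V[:,0],"ends",c+V[:,2]*t.max(),c+V[:,2]*t.min())
E
python3 - <<'E'
from m import *
from plant import ctrl
handle(np.load("top1.npz"))
d=ctrl.read_camera("top"); np.savez("top2.npz",**d); handle(d)
s=ctrl.read_camera("scene")
a=cv2.resize(d["img"][220:320,240:400,::-1],None,fx=4,fy=4);b=cv2.resize(s["img"][160:260,300:460,::-1],None,fx=2,fy=2)
a[:200,320:]=b[:200]; cv2.imwrite("pics/c2.png",a)
E
```

```text
1388 [0.5059 0.0847 0.4229] [0.0362 0.0399 0.9985] [ 0.2666  0.9626 -0.0481] ends [0.5096 0.0887 0.5232] [0.4937 0.0713 0.0857]
1397 [0.5026 0.0769 0.351 ] [-0.0091  0.0701  0.9975] [ 0.1547  0.9856 -0.0678] ends [0.5017 0.0838 0.4496] [0.505  0.0583 0.0866]
```

View pics/c2.png

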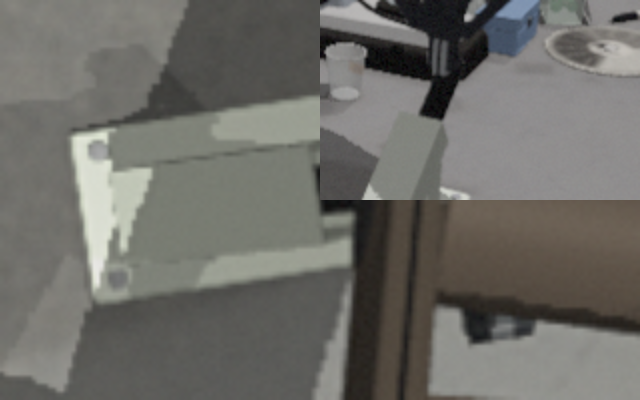

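```bash
python3 - <<'E'
from h import *
from plant import ctrl
s=ctrl.read_camera("scene"); np.savez("scene3.npz",**s)
cv2.imwrite("pics/s3.png",cv2.resize(s["img"][130:290,290:430,::-1],None,fx=4,fy=3.7,interpolation=cv2.INTER_CUBIC)[:,:])
def proj(p):
    q=(np.array(p)-s["xyz"])@rot(s); return cv2.projectPoints(np.array([[q[0],-q[1],-q[2]]]),np.zeros(3),np.zeros(3),s["camera_matrix"],s["distortion"])[0].ravel()
st=ctrl.get_state(); print(st["eef_pos"],"tcp px",proj(st["eef_pos"]),"handle end",proj([.5034,.007,.1316]),"grip",proj([.4978,.0393,.1087]))
E
```

```text
[0.49923855 0.03820592 0.10363911] tcp px [359.86807306 207.44247973] handle end [367.16515089 189.25638941] grip [360.34995933 205.52857493]
```

View pics/s3.png

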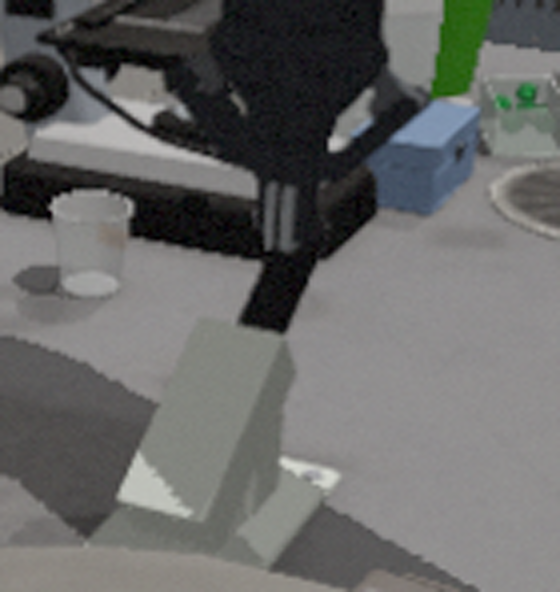

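```bash
python3 - <<'E'
from h import *
np.set_printoptions(precision=4,suppress=True)
s=np.load("scene3.npz"); s0=np.load("scene0.npz")
for u,v in [(360,180),(360,190),(360,194),(360,196),(363,192),(366,190),(361,200),(359,203),(357,206),(355,209)]: print(u,v,pts(s,[(u,v)])[0],pts(s0,[(u,v)])[0],s["img"][v,u],s0["img"][v,u])
E
```

```text
360 180 [0.4985 0.0458 0.1653] [ 0.6389 -0.1935  0.0542] [33 33 32] [137 135 135]
360 190 [0.496  0.0476 0.1456] [0.5101 0.0235 0.1337] [82 81 85] [38 36 39]
360 194 [0.4955 0.0475 0.1372] [0.506  0.0295 0.1281] [81 84 85] [31 32 31]
360 196 [0.4944 0.0489 0.1338] [0.5023 0.0353 0.1268] [82 86 87] [25 27 28]
363 192 [0.4913 0.0439 0.1414] [0.5    0.0288 0.1339] [48 47 49] [149 148 153]
366 190 [0.4842 0.0454 0.148 ] [0.4979 0.0211 0.1362] [19 24 22] [75 74 77]
361 200 [0.4964 0.0407 0.1217] [0.4959 0.0414 0.1221] [ 7  6 15] [16 18 18]
359 203 [0.497  0.0465 0.1171] [0.4976 0.0456 0.1166] [18 17 19] [24 18 20]
357 206 [0.4969 0.0536 0.1132] [0.4957 0.0557 0.1144] [16 15 13] [27 26 30]
355 209 [0.4971 0.0601 0.1091] [0.4975 0.0595 0.1087] [21 21 24] [26 21 23]
```

```bash
python3 - <<'E'
from h import *
np.set_printoptions(precision=3,suppress=True)
s=np.load("scene3.npz"); s0=np.load("scene0.npz")
ch=(s0["depth"]-s["depth"])>.006
for u in range(348,378,2):
    v=np.nonzero(ch[:230,u])[0].max(); print(u,v,pts(s,[(u,v)])[0],s["depth"][v-2:v+4,u],s0["depth"][v-2:v+4,u])
E
```

```text
348 199 [ 0.653 -0.163  0.007] [1.177 1.179 1.175 1.187 1.18  1.18 ] [1.173 1.178 1.183 1.19  1.182 1.181]
350 201 [ 0.649 -0.167  0.001] [1.176 1.177 1.179 1.181 1.174 1.168] [1.179 1.176 1.186 1.175 1.173 1.167]
352 176 [0.516 0.048 0.17 ] [0.875 0.88  0.881 1.173 1.176 1.173] [1.148 1.148 1.152 1.171 1.179 1.172]
354 193 [0.509 0.048 0.136] [0.889 0.888 0.891 1.164 1.165 1.166] [1.16  1.165 1.167 1.165 1.165 1.161]
356 197 [0.503 0.049 0.129] [0.889 0.887 0.89  1.164 1.162 0.9  ] [1.163 1.16  1.167 1.164 1.167 0.897]
358 197 [0.499 0.049 0.13 ] [0.886 0.886 0.887 0.903 0.898 0.899] [0.903 0.904 0.902 0.899 0.898 0.892]
360 197 [0.495 0.048 0.131] [0.885 0.883 0.885 0.9   0.898 0.898] [0.903 0.9   0.9   0.897 0.897 0.896]
362 198 [0.492 0.045 0.129] [0.881 0.884 0.886 0.896 0.895 0.893] [0.898 0.899 0.897 0.894 0.896 0.894]
364 220 [ 0.563 -0.095  0.002] [1.094 1.091 1.079 1.081 1.076 1.071] [1.093 1.089 1.086 1.08  1.075 1.069]
366 211 [ 0.585 -0.14   0.002] [1.139 1.132 1.122 1.126 1.115 1.118] [1.134 1.13  1.13  1.12  1.113 1.112]
368 202 [0.49  0.024 0.113] [0.902 0.901 0.905 1.168 1.169 1.157] [0.903 0.903 1.173 1.173 1.166 1.159]
370 197 [0.49  0.017 0.122] [0.905 0.909 0.907 1.169 1.17  1.173] [0.906 0.908 1.168 1.173 0.    1.172]
372 179 [0.472 0.048 0.175] [0.851 0.849 0.852 1.196 1.197 1.188] [1.21  1.208 1.204 1.197 1.195 1.186]
374 183 [ 0.616 -0.225  0.041] [1.192 1.187 1.181 1.18  1.18  1.174] [1.194 1.188 1.187 1.182 1.178 1.18 ]
376 225 [0.081 0.758 0.496] [1.066 1.065 0.    1.056 1.052 1.045] [1.071 1.068 1.059 1.056 1.049 1.043]
```

The fingers shut above the handle. The camera puts the tips at z≈0.129, about 25 mm higher than the reported TCP. I'll open, go 26 mm lower and close again.

```bash
python3 -m pendant '[{"dx":0,"dy":0,"dz":0,"twist":0},{"dx":0,"dy":0,"dz":0,"twist":0},{"dx":0,"dy":0,"dz":0,"twist":0},{"dx":0,"dy":-0.1,"dz":0.9,"twist":0},{"dx":0,"dy":-0.1,"dz":1.8,"twist":0},{"dx":0,"dy":-0.1,"dz":2.6,"twist":0},{"dx":0,"dy":-0.1,"dz":2.6,"twist":0}]' 70 40
python3 -m pendant '[{"dx":0,"dy":0,"dz":0,"twist":0},{"dx":0,"dy":0,"dz":0,"twist":0},{"dx":0,"dy":0,"dz":0,"twist":0},{"dx":0,"dy":0,"dz":0,"twist":0},{"dx":0,"dy":0,"dz":0,"twist":0}]' 0 40
```

```text
time: 4.47
eef_pos: [0.4973, 0.0381, 0.0763]
tcp_rot: [0.644, 0.765, -0.001, -0.001]
contact_force: [-1.2, 0.0, -0.2]
opening: 0.697
finger_force: 0.0
time: 5.1
eef_pos: [0.4983, 0.0379, 0.078]
tcp_rot: [0.644, 0.765, 0.0, 0.0]
contact_force: [-0.9, -0.4, 3.1]
opening: 0.247
finger_force: 43.0
```

```bash
python3 -m pendant '[{"dx":-0.8,"dy":0,"dz":-0.57,"twist":0},{"dx":-1.6,"dy":0,"dz":-1.15,"twist":0},{"dx":-2.5,"dy":0,"dz":-1.72,"twist":0},{"dx":-3.3,"dy":0,"dz":-2.3,"twist":0},{"dx":-4.1,"dy":0,"dz":-2.87,"twist":0}]'
python3 -m pendant '[{"dx":-1.6,"dy":0,"dz":-1.15,"twist":0},{"dx":-3.3,"dy":0,"dz":-2.3,"twist":0},{"dx":-4.9,"dy":0,"dz":-3.44,"twist":0},{"dx":-6.5,"dy":0,"dz":-4.6,"twist":0},{"dx":-8.2,"dy":0,"dz":-5.7,"twist":0},{"dx":-8.2,"dy":0,"dz":-6.5,"twist":0}]'
python3 - <<'E'
from h import *
from plant import ctrl
s=ctrl.read_camera("scene"); np.savez("scene4.npz",**s)
cv2.imwrite("pics/s4.png",cv2.resize(s["img"][100:290,280:480,::-1],None,fx=3,fy=3,interpolation=cv2.INTER_CUBIC))
E
```

```text
time: 5.72
eef_pos: [0.5053, -0.0032, 0.1066]
tcp_rot: [0.644, 0.765, -0.0, 0.0]
contact_force: [-0.5, 0.3, -0.9]
opening: 0.246
finger_force: 42.5
time: 6.48
eef_pos: [0.5196, -0.0845, 0.1722]
tcp_rot: [0.645, 0.765, 0.0, 0.0]
contact_force: [-0.3, 0.2, -1.2]
opening: 0.249
finger_force: 42.4
```

View pics/s4.png

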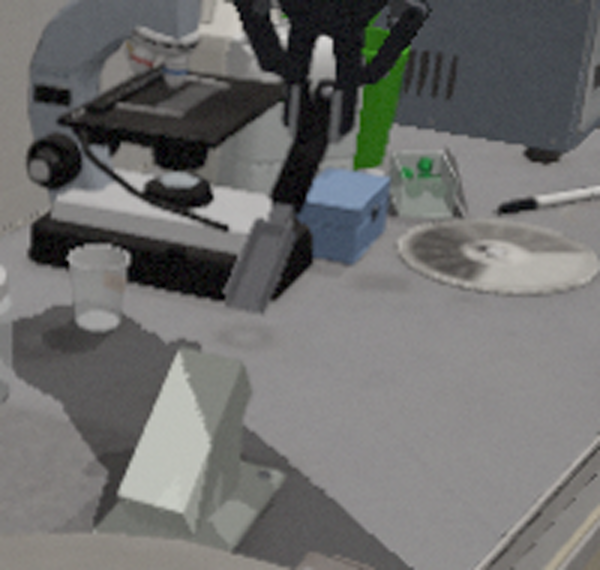

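The scoop is out and hanging bowl down at about 35–40°, with the bowl at crop (262,260) and clear of the holder. Next I'll turn it 90°, so the bowl points towards the robot, and lower it.

```bash
python3 -m pendant '[{"dx":0,"dy":0.5,"dz":0,"twist":-10},{"dx":0,"dy":1,"dz":0,"twist":-20},{"dx":0,"dy":1.5,"dz":0,"twist":-30},{"dx":-0.3,"dy":2,"dz":0,"twist":-40},{"dx":-0.5,"dy":2.5,"dz":1,"twist":-50},{"dx":-0.7,"dy":3,"dz":2.5,"twist":-60},{"dx":-0.8,"dy":3.5,"dz":4,"twist":-70},{"dx":-0.8,"dy":4.2,"dz":5.5,"twist":-80},{"dx":-0.8,"dy":4.9,"dz":7,"twist":-90},{"dx":-0.8,"dy":4.9,"dz":8,"twist":-90}]'
python3 - <<'E'
from h import *
from plant import ctrl
s=ctrl.read_camera("scene"); np.savez("scene5.npz",**s)
t=ctrl.read_camera("top"); np.savez("top5.npz",**t)
print(ctrl.get_state()["eef_pos"])
a=cv2.resize(s["img"][130:290,260:480,::-1],None,fx=3,fy=3); b=cv2.resize(t["img"][150:350,300:460,::-1],(240,300)); a[:300,-240:]=b
cv2.imwrite("pics/s5.png",a)
E
```

```text
time: 7.78
eef_pos: [0.5685, -0.0818, 0.0901]
tcp_rot: [-0.085, 0.996, 0.001, -0.001]
contact_force: [-0.2, 0.3, -1.0]
opening: 0.242
finger_force: 42.4
[ 0.56744822 -0.08184398  0.08953332]
```

View pics/s5.png

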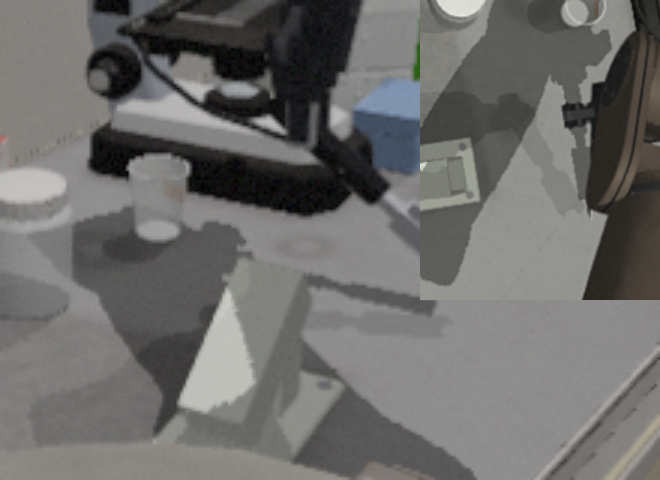

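The scoop now slopes down towards the robot, with the handle at crop (350,175) and the bowl at (400,210). I'll measure its slope and the height of the lip.

```bash
python3 - <<'E'
from h import *
np.set_printoptions(precision=4,suppress=True)
s=np.load("scene5.npz"); s0=np.load("scene0.npz")
m=(s0["depth"]-s["depth"])>.012; m[:165]=0; m[240:]=0; m[:,:360]=0
P,u,v=cloud(s,m); k=(P[:,1]>-.13)&(P[:,1]<-.03)&(P[:,2]>.004)&(P[:,0]<.57); P=P[k]
for x in np.arange(.40,.58,.015):
    q=P[abs(P[:,0]-x)<.0075]
    if len(q)>2: print(round(x,3),len(q),np.percentile(q[:,2],[2,50,98]),np.median(q[:,1]))
E
```

```text
0.445 75 [0.0327 0.044  0.0537] -0.09186536208973128
0.46 103 [0.0398 0.0515 0.0637] -0.09006583818347913
0.475 112 [0.0487 0.0624 0.0734] -0.08724830997335986
0.49 95 [0.0578 0.0711 0.0802] -0.0859962284722039
0.505 72 [0.073  0.0839 0.0955] -0.08637382449197639
0.52 84 [0.0811 0.0962 0.1055] -0.08026077922969527
0.535 92 [0.0895 0.106  0.1147] -0.07744392752487173
0.55 106 [0.1038 0.1189 0.1486] -0.07361066401128447
0.565 99 [0.1122 0.132  0.1514] -0.06650344507296102
```

```bash
python3 -m pendant '[{"dx":0,"dy":0,"dz":1.3,"twist":0},{"dx":0,"dy":0,"dz":2.6,"twist":0},{"dx":-0.4,"dy":0,"dz":3.2,"twist":0},{"dx":-0.8,"dy":0,"dz":3.9,"twist":0},{"dx":-1.3,"dy":0,"dz":4.7,"twist":0},{"dx":-1.7,"dy":0,"dz":5.5,"twist":0},{"dx":-2.0,"dy":0,"dz":6.2,"twist":0},{"dx":-2.3,"dy":0,"dz":7,"twist":0}]' - 22
python3 -m pendant '[{"dx":-0.2,"dy":0,"dz":0.6,"twist":0},{"dx":-0.4,"dy":0,"dz":1.2,"twist":0},{"dx":-0.6,"dy":0,"dz":1.8,"twist":0},{"dx":-0.7,"dy":0,"dz":2.4,"twist":0},{"dx":-0.8,"dy":0,"dz":2.8,"twist":0}]'
```

```text
time: 8.88
eef_pos: [0.5933, -0.0789, 0.0218]
tcp_rot: [-0.086, 0.996, -0.0, 0.002]
contact_force: [2.6, 1.2, 3.8]
opening: 0.25
finger_force: 42.2
time: 9.5
eef_pos: [0.5988, -0.0773, -0.0075]
tcp_rot: [-0.086, 0.996, 0.0, -0.001]
contact_force: [-0.2, 0.7, 2.9]
opening: 0.248
finger_force: 42.0
```

```bash
cat > sc.py <<'E'
from h import *
from plant import ctrl
import sys
np.set_printoptions(precision=4,suppress=True)
s=ctrl.read_camera("scene"); s0=np.load("scene0.npz"); np.savez("scene_last.npz",**s); print(ctrl.get_state()["eef_pos"])
m=(s0["depth"]-s["depth"])>.010; m[:150]=0; m[250:]=0; m[:,:330]=0
P,u,v=cloud(s,m); P=P[(P[:,1]>-.17)&(P[:,1]<-.02)&(P[:,2]>.003)&(P[:,0]<.68)]
for x in np.arange(.40,.68,.015):
    q=P[abs(P[:,0]-x)<.0075]
    if len(q)>4: print(round(x,3),len(q),np.percentile(q[:,2],[2,50,98]),np.percentile(q[:,1],[5,50,95]))
E
python3 sc.py
```

```text
[ 0.5987 -0.0773 -0.0079]
0.445 42 [0.0046 0.0123 0.0195] [-0.116  -0.0912 -0.088 ]
0.46 80 [0.0051 0.0136 0.0198] [-0.1139 -0.0906 -0.0863]
0.475 86 [0.0052 0.0147 0.0219] [-0.1114 -0.0875 -0.0824]
0.49 85 [0.0069 0.0161 0.0238] [-0.1076 -0.0841 -0.0791]
0.505 66 [0.009  0.0194 0.0251] [-0.1049 -0.0863 -0.0785]
0.52 55 [0.0121 0.0225 0.0286] [-0.0945 -0.0837 -0.0758]
0.535 64 [0.013  0.0245 0.0308] [-0.0915 -0.078  -0.0747]
0.55 58 [0.0147 0.0268 0.0328] [-0.0892 -0.0759 -0.0721]
0.565 212 [0.1451 0.1646 0.1846] [-0.0855 -0.0632 -0.0506]
0.58 573 [0.0329 0.1157 0.1831] [-0.0904 -0.0493 -0.0255]
0.595 553 [0.0221 0.0899 0.1801] [-0.1264 -0.052  -0.0263]
0.61 111 [0.0235 0.151  0.1807] [-0.0929 -0.0417 -0.0373]
0.625 65 [0.0241 0.0397 0.1755] [-0.0741 -0.0607 -0.0437]
```

```bash
python3 -m pendant '[{"dx":-0.1,"dy":0,"dz":0.6,"twist":0},{"dx":-0.1,"dy":0,"dz":1.1,"twist":0},{"dx":-0.1,"dy":0,"dz":1.5,"twist":0},{"dx":-0.1,"dy":0,"dz":1.5,"twist":0}]'; python3 sc.py
```

```text
time: 10.05
eef_pos: [0.6, -0.0771, -0.0223]
tcp_rot: [-0.086, 0.996, 0.0, -0.0]
contact_force: [1.8, 0.0, 1.4]
opening: 0.248
finger_force: 42.0
[ 0.6    -0.0771 -0.0221]
0.445 45 [0.0045 0.0119 0.0183] [-0.1144 -0.092  -0.0884]
0.46 71 [0.0055 0.0123 0.0196] [-0.1129 -0.0903 -0.0861]
0.475 75 [0.0047 0.0128 0.0191] [-0.1105 -0.0871 -0.0823]
0.49 76 [0.0048 0.0136 0.0196] [-0.1074 -0.0844 -0.0793]
0.505 55 [0.0046 0.0139 0.0206] [-0.1051 -0.0857 -0.0791]
0.52 52 [0.0055 0.015  0.0191] [-0.096  -0.083  -0.0779]
0.535 65 [0.0065 0.0177 0.0218] [-0.0924 -0.0785 -0.0738]
0.55 58 [0.0052 0.0176 0.0215] [-0.0899 -0.0752 -0.0709]
0.565 264 [0.0202 0.1562 0.1784] [-0.0854 -0.0655 -0.0518]
0.58 549 [0.0425 0.1075 0.1818] [-0.0887 -0.0503 -0.026 ]
0.595 599 [0.0209 0.0941 0.1793] [-0.1244 -0.0472 -0.0255]
0.61 142 [0.0138 0.1475 0.1789] [-0.0673 -0.0413 -0.0367]
0.625 83 [0.0083 0.1371 0.1756] [-0.0706 -0.052  -0.0432]
```

```bash
python3 -m pendant '[{"dx":0,"dy":0,"dz":0.15,"twist":0},{"dx":0,"dy":0,"dz":0.3,"twist":0},{"dx":0,"dy":0,"dz":0.3,"twist":0}]'
```

```text
time: 10.48
eef_pos: [0.6003, -0.0772, -0.0245]
tcp_rot: [-0.086, 0.996, 0.0, -0.0]
contact_force: [1.6, 0.9, 5.0]
opening: 0.25
finger_force: 43.0
```

```bash
python3 -m pendant '[{"dx":0,"dy":0,"dz":0,"twist":0},{"dx":0,"dy":0,"dz":0,"twist":0},{"dx":0,"dy":0,"dz":0,"twist":0},{"dx":0,"dy":0,"dz":-2,"twist":0},{"dx":0,"dy":0,"dz":-6,"twist":0},{"dx":0,"dy":0,"dz":-11,"twist":0},{"dx":0,"dy":0,"dz":-14,"twist":0}]' 60 25
python3 - <<'E'
from h import *
from plant import ctrl
s=ctrl.read_camera("scene"); np.savez("scene6.npz",**s)
t=ctrl.read_camera("top"); np.savez("top6.npz",**t)
a=cv2.resize(s["img"][130:290,290:490,::-1],None,fx=3,fy=3); b=cv2.resize(t["img"][150:350,300:460,::-1],(240,300)); a[:300,-240:]=b
cv2.imwrite("pics/s6.png",a)
E
python3 sc.py
```

```text
time: 11.35
eef_pos: [0.602, -0.0777, 0.1202]
tcp_rot: [-0.086, 0.996, -0.001, 0.003]
contact_force: [1.0, 0.0, -0.4]
opening: 0.598
finger_force: 0.0
[ 0.6022 -0.0777  0.119 ]
0.445 45 [0.0055 0.0111 0.0184] [-0.1149 -0.0927 -0.0886]
0.46 68 [0.0053 0.0122 0.0182] [-0.1138 -0.0904 -0.0861]
0.475 74 [0.0046 0.0124 0.018 ] [-0.1112 -0.0872 -0.0823]
0.49 67 [0.0049 0.0119 0.0181] [-0.109  -0.0859 -0.08  ]
0.505 60 [0.0047 0.013  0.0183] [-0.1047 -0.0879 -0.0793]
0.52 53 [0.0053 0.0116 0.0181] [-0.0931 -0.0828 -0.0766]
0.535 53 [0.0041 0.0153 0.0188] [-0.0936 -0.0785 -0.075 ]
0.55 55 [0.0052 0.0153 0.0191] [-0.0894 -0.0759 -0.0724]
0.565 10 [0.0081 0.0163 0.0181] [-0.0914 -0.0788 -0.0717]
0.58 9 [0.16   0.1742 0.1838] [-0.0495 -0.0468 -0.0451]
0.595 168 [0.0127 0.1634 0.184 ] [-0.1043 -0.0454 -0.0368]
0.61 96 [0.0094 0.1523 0.1782] [-0.1047 -0.0752 -0.0374]
0.625 40 [0.0049 0.0152 0.1551] [-0.1003 -0.0649 -0.0595]
```

View pics/s6.png

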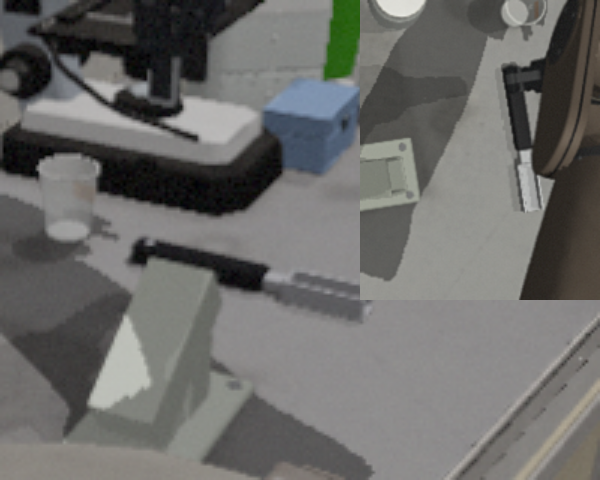

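The scoop lies flat with its open top up: bowl at crop (320,295), handle end at (145,250). I'll find the bowl's exact centre from the top view.

```bash
python3 - <<'E'
from h import *
np.set_printoptions(precision=4,suppress=True)
for n in("top","scene"):
    d=np.load(n+"6.npz"); d0=np.load(n+"0.npz")
    m=(d0["depth"]-d["depth"])>.007
    P,u,v=cloud(d,m); P=P[(P[:,1]>-.14)&(P[:,1]<-.05)&(P[:,2]>.006)&(P[:,2]<.024)&(P[:,0]<.66)&(P[:,0]>.4)]
    a=np.array([-.985,-.17]);l=np.array([.17,-.985]);t=P[:,:2]@a;w=P[:,:2]@l
    print(n,len(P),"t lip/end",np.percentile(t,[.5,2,98,99.5]))
    k=t>np.percentile(t,99)-.06; print("bowl w range",np.percentile(w[k],[2,98]),"mid rect",cv2.minAreaRect(P[k][:,:2].astype(np.float32)*1000))
    print("all line",cv2.fitLine(P[:,:2].astype(np.float32),cv2.DIST_HUBER,0,.01,.01).ravel())
    for q in(.5,):
        tl=np.percentile(t,99.5); print("bowl centre",(tl-.033)*a+np.mean(np.percentile(w[k],[2,98]))*l)
E
```

```text
top 687 t lip/end [-0.5959 -0.5752 -0.4253 -0.4218]
bowl w range [0.1635 0.1906] mid rect ((475.7047119140625, -97.46224212646484), (63.146541595458984, 27.645877838134766), 11.319611549377441)
all line [ 0.9847  0.1743  0.5373 -0.0858]
bowl centre [ 0.4781 -0.0971]
scene 551 t lip/end [-0.6067 -0.6035 -0.4225 -0.4204]
bowl w range [0.1619 0.1905] mid rect ((473.7667541503906, -96.74980163574219), (61.082923889160156, 30.621227264404297), 10.389657974243164)
all line [ 0.9786  0.2058  0.5239 -0.084 ]
bowl centre [ 0.4766 -0.0965]
```

```bash
python3 -m pendant '[{"dx":1.5,"dy":0,"dz":0,"twist":10},{"dx":3,"dy":0,"dz":0,"twist":20},{"dx":4.5,"dy":0,"dz":0,"twist":30},{"dx":6,"dy":0,"dz":0,"twist":40},{"dx":7.5,"dy":0,"dz":0,"twist":50},{"dx":9,"dy":0,"dz":0,"twist":60},{"dx":10.5,"dy":0.1,"dz":0,"twist":70},{"dx":11.5,"dy":0.2,"dz":0,"twist":80},{"dx":12.4,"dy":0.2,"dz":0,"twist":90},{"dx":12.4,"dy":0.2,"dz":0,"twist":100}]'
python3 -m pendant '[{"dx":0,"dy":0,"dz":0,"twist":10},{"dx":0,"dy":0,"dz":0,"twist":20},{"dx":0,"dy":0,"dz":0,"twist":30},{"dx":0,"dy":0,"dz":0,"twist":40},{"dx":0,"dy":0,"dz":0,"twist":50},{"dx":0,"dy":0,"dz":0,"twist":60},{"dx":0,"dy":0,"dz":0,"twist":70},{"dx":0,"dy":0,"dz":0,"twist":80},{"dx":0,"dy":0,"dz":0,"twist":80}]'
```

```text
time: 12.75
eef_pos: [0.476, -0.0959, 0.1135]
tcp_rot: [0.71, 0.704, -0.001, -0.002]
contact_force: [-0.2, 0.2, 0.6]
opening: 0.598
finger_force: 0.0
time: 13.88
eef_pos: [0.4768, -0.096, 0.1138]
tcp_rot: [0.996, 0.087, -0.001, -0.001]
contact_force: [0.5, -0.1, -0.9]
opening: 0.605
finger_force: 0.0
```

```bash
python3 -m pendant '[{"dx":0.1,"dy":0,"dz":5,"twist":0},{"dx":0.1,"dy":0.1,"dz":9,"twist":0},{"dx":0.1,"dy":0.1,"dz":11.5,"twist":0},{"dx":0.1,"dy":0.1,"dz":13,"twist":0},{"dx":0.1,"dy":0.1,"dz":13.5,"twist":0},{"dx":0.1,"dy":0.1,"dz":13.5,"twist":0}]'
python3 -m pendant '[{"dx":0,"dy":0,"dz":0,"twist":0},{"dx":0,"dy":0,"dz":0,"twist":0},{"dx":0,"dy":0,"dz":0,"twist":0},{"dx":0,"dy":0,"dz":0,"twist":0},{"dx":0,"dy":0,"dz":0,"twist":0}]' 0 30
```

```text
time: 14.62
eef_pos: [0.4793, -0.0974, -0.0194]
tcp_rot: [0.996, 0.086, 0.0, 0.0]
contact_force: [0.3, 0.6, 0.3]
opening: 0.601
finger_force: 0.0
time: 15.25
eef_pos: [0.4801, -0.0977, -0.0185]
tcp_rot: [0.996, 0.086, 0.001, 0.001]
contact_force: [-1.1, 0.7, 6.0]
opening: 0.294
finger_force: 30.7
```

```bash
python3 -m pendant '[{"dx":0,"dy":0,"dz":-1,"twist":0},{"dx":0,"dy":0,"dz":-3,"twist":0},{"dx":0,"dy":0,"dz":-5.5,"twist":0},{"dx":0,"dy":0,"dz":-8,"twist":0},{"dx":0,"dy":0,"dz":-10.5,"twist":0},{"dx":0,"dy":0,"dz":-12,"twist":0}]'
python3 -m pendant '[{"dx":0,"dy":0,"dz":0,"twist":-10},{"dx":0,"dy":0,"dz":0,"twist":-20},{"dx":0.6,"dy":0.1,"dz":0,"twist":-30},{"dx":1.2,"dy":0.2,"dz":0,"twist":-40},{"dx":1.8,"dy":0.3,"dz":0,"twist":-50},{"dx":2.4,"dy":0.4,"dz":0,"twist":-60},{"dx":3,"dy":0.5,"dz":0,"twist":-70},{"dx":3.6,"dy":0.6,"dz":0,"twist":-80},{"dx":3.9,"dy":0.7,"dz":0,"twist":-90},{"dx":3.9,"dy":0.7,"dz":0,"twist":-90}]'
cat > sc2.py <<'E'
from h import *
from plant import ctrl
import sys
np.set_printoptions(precision=4,suppress=True)
s=ctrl.read_camera("scene"); s0=np.load("scene5.npz"); b=np.load("scene6.npz")
np.savez("scene_last.npz",**s); st=ctrl.get_state(); print(st["eef_pos"])
D=np.array([-.17,.985,0]);L=np.array([.985,.17,0]);M=np.array([.4895,.080,.0886])
m=(np.minimum(s0["depth"],1.4)-s["depth"])>.012
P,u,v=cloud(s,m); q=P-M; h=q@D*1e3;w=q@L*1e3;z=P[:,2]*1e3
k=(abs(w)<25)&(z>40)&(z<230)&(h<20)
for a in range(-190,20,10):
    j=k&(abs(h-a)<5)
    if j.sum()>4: print(a,j.sum(),"z",np.percentile(z[j],[3,50,97]).round(1),"w",np.percentile(w[j],[3,50,97]).round(1))
y0,x0=100,270
cv2.imwrite(sys.argv[1],cv2.resize(s["img"][y0:y0+180,x0:x0+210,::-1],None,fx=3,fy=3))
E
python3 sc2.py pics/s7.png
```

```text
time: 16.0
eef_pos: [0.479, -0.0972, 0.1014]
tcp_rot: [0.996, 0.086, 0.0, 0.0]
contact_force: [-0.3, -0.9, -1.7]
opening: 0.293
finger_force: 29.8
time: 17.25
eef_pos: [0.5182, -0.0973, 0.0997]
tcp_rot: [0.645, 0.765, -0.0, -0.001]
contact_force: [-0.1, -0.7, -0.3]
opening: 0.295
finger_force: 29.8
[ 0.5181 -0.0973  0.0997]
-190 51 z [121.2 174.8 197.8] w [-24.5  11.7  16.3]
-180 59 z [126.  152.9 196.3] w [-24.6  11.3  21.6]
-170 448 z [130.  176.1 228. ] w [-24.3  -0.4  24. ]
-160 252 z [128.9 209.2 229.1] w [-23.2   5.2  20.9]
-150 61 z [118.7 130.6 135.6] w [-13.8  -7.1  11.3]
-130 13 z [122.2 134.7 136.3] w [-11.4  -5.2   5.3]
-120 27 z [124.4 135.  136.1] w [-12.3  -5.9   7.8]
-110 28 z [122.3 134.4 136.2] w [-12.1  -8.9   8.1]
-100 31 z [122.6 134.6 136.4] w [-12.3  -7.9   4.4]
-90 28 z [123.6 134.9 136.2] w [-12.4  -7.9   6.9]
-80 30 z [121.3 134.4 136.4] w [-12.2  -9.3   5.6]
-70 29 z [123.5 134.6 135.8] w [-12.   -6.6   6.7]
-60 34 z [121.5 134.5 136. ] w [-12.5  -8.2   6.5]
-50 33 z [122.6 134.4 136.2] w [-12.2  -8.2   7.8]
-40 31 z [123.5 134.2 135.9] w [-12.   -8.2   7.5]
-30 82 z [120.  130.4 136. ] w [-11.9  -2.8   7.8]
-20 22 z [120.  126.7 133.7] w [-10.2  -3.    4.5]
```

View pics/s7.png

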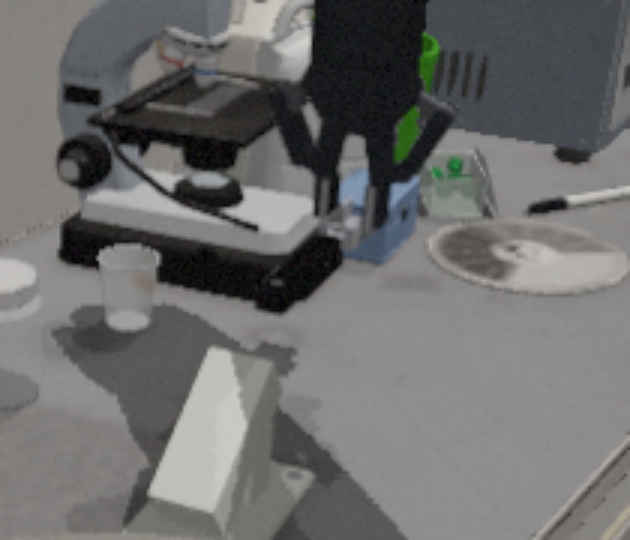

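The scoop is level at axis z≈127 mm. The handle end is 18 mm short of the mouth (crop (275,285)), and laterally it is 2 mm off. I'll lower it and poke the end into the mouth.

```bash
python3 -m pendant '[{"dx":0,"dy":0.1,"dz":1.3,"twist":0},{"dx":0,"dy":0.2,"dz":2.6,"twist":0},{"dx":0,"dy":0.2,"dz":3.8,"twist":0},{"dx":0.4,"dy":0.2,"dz":3.8,"twist":0},{"dx":1.2,"dy":0.2,"dz":3.8,"twist":0},{"dx":1.9,"dy":0.2,"dz":3.8,"twist":0},{"dx":2.5,"dy":0.2,"dz":3.8,"twist":0},{"dx":3.0,"dy":0.2,"dz":3.8,"twist":0},{"dx":3.0,"dy":0.2,"dz":3.8,"twist":0}]'; python3 sc2.py pics/s8.png
```

```text
time: 18.42
eef_pos: [0.5154, -0.0672, 0.0623]
tcp_rot: [0.644, 0.765, 0.0, 0.0]
contact_force: [-0.4, -0.2, -1.3]
opening: 0.292
finger_force: 29.8
[ 0.5155 -0.0674  0.0624]
-160 50 z [ 82.6 143.8 161.2] w [-24.1 -19.9  16.1]
-150 74 z [ 87.6 120.9 158.6] w [-24.6  12.2  17.4]
-140 594 z [ 94.3 164.6 206.9] w [-24.4  -2.9  23.7]
-130 309 z [ 96.6 170.6 196.3] w [-21.8  -7.8  22.1]
-120 136 z [ 83.4 216.5 229.6] w [-23.6  -7.   23.5]
-110 97 z [ 94.1 222.7 229.4] w [-14.5   0.1  16. ]
-100 22 z [85.5 97.3 99. ] w [-10.   -4.    9.7]
-90 25 z [84.4 97.5 99.4] w [-10.2  -5.9   7.4]
-80 30 z [84.8 97.9 99.3] w [-10.1  -3.1   8.7]
-70 31 z [86.5 97.5 98.9] w [-10.5  -5.2   9.3]
-60 34 z [85.  97.6 98.6] w [-9.9 -4.2  8.6]
-50 31 z [84.6 96.8 98.5] w [-10.3  -7.    9.6]
-40 32 z [85.3 97.3 99.2] w [-10.   -5.1   7.7]
-30 35 z [82.2 96.9 99.1] w [-10.   -6.7   9.2]
-20 32 z [85.1 97.2 99.3] w [-10.6  -3.3   8.7]
-10 28 z [94.  97.9 98.8] w [-9.7 -0.9  8.9]
0 9 z [97.1 98.  98.8] w [-7.6 -3.3  8.4]
```

```bash
python3 -m pendant '[{"dx":0.2,"dy":0,"dz":-0.7,"twist":0},{"dx":0.4,"dy":0,"dz":-1.4,"twist":0},{"dx":0.6,"dy":0,"dz":-2.1,"twist":0},{"dx":0.8,"dy":0,"dz":-2.7,"twist":0},{"dx":1.0,"dy":0,"dz":-3.3,"twist":0},{"dx":1.2,"dy":0,"dz":-3.8,"twist":0},{"dx":1.2,"dy":0,"dz":-3.8,"twist":0}]'; python3 sc2.py pics/s9.png
```

```text
time: 19.35
eef_pos: [0.5137, -0.0557, 0.1008]
tcp_rot: [0.644, 0.765, 0.0, 0.0]
contact_force: [-0.4, 0.4, -2.0]
opening: 0.293
finger_force: 29.8
[ 0.5135 -0.0557  0.1004]
-170 12 z [121.1 128.1 137.2] w [ 4.  11.3 12.6]
-160 18 z [121.4 123.4 137.1] w [ 3.3 11.2 13. ]
-150 55 z [122.5 177.2 200.1] w [-24.4  10.2  17.1]
-140 77 z [128.9 156.9 197.3] w [-24.6  12.8  18.3]
-130 418 z [131.3 173.3 228.1] w [-24.3  -3.3  24. ]
-120 365 z [132.7 204.9 228.6] w [-21.8  -8.3  22.7]
-110 67 z [120.5 132.4 137.1] w [-11.4  -5.2  13.4]
-100 13 z [126.7 132.5 133.7] w [-6.6 -1.8  6.3]
-90 12 z [126.3 135.5 137.1] w [-9.3 -6.9  6.2]
-80 26 z [123.9 136.3 137.3] w [-9.8 -3.2  9.5]
-70 30 z [123.5 135.6 136.8] w [-9.9 -6.6  8.3]
-60 30 z [125.1 135.7 137.2] w [-10.   -5.7   8.8]
-50 32 z [123.6 135.6 137.3] w [-10.3  -4.8   9. ]
-40 32 z [122.9 135.5 136.6] w [-10.1  -4.7  10.1]
-30 36 z [124.5 135.6 137. ] w [-9.8 -5.8  8.3]
-20 32 z [124.3 135.6 136.7] w [-10.3  -4.9   9.5]
-10 34 z [123.6 135.9 137. ] w [-10.1  -5.2   9.1]
0 39 z [123.4 135.5 137.3] w [-9.8 -6.9  7.1]
10 58 z [121.8 133.9 136.8] w [-9.8 -1.8 10.7]
```

The scoop came out level: the tip hadn't reached under the roof lip. I'll measure the mouth properly.

```bash
python3 - <<'E'
from h import *
np.set_printoptions(precision=1,suppress=True)
D=np.array([-.17,.985,0]);L=np.array([.985,.17,0]);M=np.array([.4895,.080,.0886])
c,s=np.cos(np.radians(35)),np.sin(np.radians(35)); A=-D*c+np.array([0,0,s]); N=D*s+np.array([0,0,c])
for f in("top5","scene5","scene0","top6"):
    d=np.load(f+".npz"); v0=d["img"].min(2)
    P,u,v=cloud(d,v0>85); q=(P-M)*1e3; a,n,w=q@A,q@N,q@L
    k=(abs(w)<26)&(a>-110)&(a<15)&(abs(n)<30)
    r=k&(n>12)
    print(f,k.sum(),"roof n",np.percentile(n[r],[10,50,90]),"roof a max",np.percentile(a[r],[90,97,99,100]),"roof w",np.percentile(w[r],[1,50,99]))
    pr=[ (b,np.median(n[r&(abs(a-b)<5)]).round(1)) for b in range(-90,5,15) if (r&(abs(a-b)<5)).sum()>5]; print(pr)
E
```

```text
top5 1576 roof n [20.2 21.9 23.7] roof a max [-7.8 -0.9  0.   1.5] roof w [-21.9  -0.2  21.6]
[(-90, np.float64(22.2)), (-75, np.float64(22.1)), (-60, np.float64(21.7)), (-45, np.float64(22.2)), (-30, np.float64(21.9)), (-15, np.float64(21.9)), (0, np.float64(21.6))]
scene5 1742 roof n [19.6 22.  23.7] roof a max [-13.5  -4.9  -2.7  -0.4] roof w [-22.5  -2.5  21.2]
[(-90, np.float64(22.0)), (-75, np.float64(22.0)), (-60, np.float64(22.0)), (-45, np.float64(22.1)), (-30, np.float64(22.0)), (-15, np.float64(21.8)), (0, np.float64(21.9))]
scene0 1756 roof n [19.5 21.9 23.7] roof a max [-13.5  -5.1  -2.4  -0.9] roof w [-22.5  -2.6  21.1]
[(-90, np.float64(22.2)), (-75, np.float64(21.9)), (-60, np.float64(22.2)), (-45, np.float64(22.1)), (-30, np.float64(21.9)), (-15, np.float64(21.7)), (0, np.float64(21.8))]
top6 1575 roof n [20.2 21.9 23.7] roof a max [-7.7 -1.   0.1  1.5] roof w [-21.8  -0.2  21.7]
[(-90, np.float64(22.1)), (-75, np.float64(22.3)), (-60, np.float64(21.6)), (-45, np.float64(21.9)), (-30, np.float64(21.6)), (-15, np.float64(21.7)), (0, np.float64(21.5))]
```

```bash
python3 -m pendant '[{"dx":-2,"dy":0,"dz":0,"twist":0},{"dx":-4,"dy":0,"dz":0,"twist":0},{"dx":-4,"dy":0,"dz":2,"twist":0},{"dx":-4,"dy":0,"dz":3.9,"twist":0},{"dx":-3.5,"dy":0,"dz":4,"twist":0},{"dx":-2.5,"dy":0,"dz":4,"twist":0},{"dx":-1.5,"dy":0,"dz":4,"twist":0},{"dx":-0.8,"dy":0,"dz":4,"twist":0},{"dx":-0.4,"dy":0,"dz":4,"twist":0},{"dx":-0.4,"dy":0,"dz":4,"twist":0}]'; python3 sc2.py pics/s10.png|sed -n '1p;/^-[1-6]0/p;/^0/p'
```

```text
time: 20.65
eef_pos: [0.5141, -0.0593, 0.0605]
tcp_rot: [0.644, 0.765, 0.0, 0.0]
contact_force: [0.4, 0.4, -1.0]
opening: 0.292
finger_force: 29.8
[ 0.5141 -0.0595  0.0604]
-100 70 z [ 92.4 222.6 229.7] w [-12.3   0.2  12.3]
-60 31 z [85.1 95.2 97. ] w [-10.3  -3.3   7.4]
-50 27 z [83.5 95.5 97. ] w [-10.4  -6.7   8.1]
-40 35 z [83.5 95.3 97.5] w [-10.3  -5.2   8.2]
-30 34 z [84.2 95.3 97.1] w [-10.3  -5.    7.8]
-20 30 z [86.3 95.6 96.9] w [-10.1  -3.6   8. ]
-10 24 z [94.1 95.9 97.3] w [-7.8 -1.6  8.5]
```

```bash
python3 -m pendant '[{"dx":0.3,"dy":0,"dz":0,"twist":0},{"dx":0.4,"dy":0,"dz":-0.5,"twist":0},{"dx":0.6,"dy":0,"dz":-1.0,"twist":0},{"dx":0.8,"dy":0,"dz":-1.6,"twist":0},{"dx":1.0,"dy":0,"dz":-2.2,"twist":0},{"dx":1.2,"dy":0,"dz":-2.8,"twist":0},{"dx":1.2,"dy":0,"dz":-2.8,"twist":0}]'; python3 sc2.py pics/s11.png|sed -n '1p;/^-[1-9]0/p;/^0/p'
```

```text
time: 21.58
eef_pos: [0.5123, -0.0476, 0.0889]
tcp_rot: [0.644, 0.765, 0.0, 0.0]
contact_force: [-0.1, -1.4, -2.2]
opening: 0.293
finger_force: 29.6
[ 0.5121 -0.0475  0.0886]
-100 44 z [109.2 115.5 120.6] w [-11.2  -2.4  11.8]
-90 11 z [112.8 114.2 115.7] w [-3.8  1.4  6.8]
-80 37 z [104.  114.5 116.2] w [-9.9 -4.6  8.8]
-70 36 z [101.5 113.  114.9] w [-10.   -3.1   9.1]
-60 43 z [ 98.9 110.8 113.6] w [-10.   -4.3  10. ]
-50 39 z [ 96.2 108.8 111. ] w [-10.   -2.1   9.8]
-40 40 z [ 95.5 107.7 109.4] w [-10.1  -4.1   8. ]
-30 42 z [ 92.5 105.4 107.5] w [-10.4  -1.7   9.7]
-20 43 z [ 91.  103.3 105.5] w [-9.9 -4.   9.5]
-10 39 z [ 95.9 101.7 104.1] w [-10.1  -2.3   8.8]
0 26 z [ 98.9 100.7 102.3] w [-9.5 -0.1  9.3]
```

```bash
python3 -m pendant '[{"dx":0.3,"dy":0,"dz":-0.7,"twist":0},{"dx":0.6,"dy":0,"dz":-1.4,"twist":0},{"dx":0.9,"dy":0,"dz":-2.1,"twist":0},{"dx":1.3,"dy":0,"dz":-2.8,"twist":0},{"dx":1.8,"dy":0,"dz":-3.4,"twist":0},{"dx":2.3,"dy":0,"dz":-3.9,"twist":0},{"dx":2.3,"dy":0,"dz":-3.9,"twist":0}]'; python3 sc2.py pics/s12.png|sed -n '1p;/^-[1-9]0/p;/^0/p'
```

```text
time: 22.5
eef_pos: [0.5081, -0.0246, 0.1276]
tcp_rot: [0.644, 0.765, 0.0, 0.0]
contact_force: [0.0, -0.6, -1.4]
opening: 0.296
finger_force: 29.7
[ 0.5081 -0.0247  0.1273]
-100 261 z [148.6 180.6 227.6] w [-24.4 -11.5  24.1]
-90 331 z [141.7 200.6 228.6] w [-22.8  -6.6  23.2]
-80 39 z [138.8 144.6 152.5] w [-9.4 -0.6  7. ]
-70 28 z [129.5 140.5 142.3] w [-10.   -0.4   7.8]
-60 50 z [124.  137.  140.7] w [-10.2  -3.4  10.4]
-50 66 z [118.6 131.5 135.9] w [-10.   -2.5   9.6]
-40 54 z [114.3 126.1 130. ] w [-10.3  -2.2  10.1]
-30 60 z [109.8 121.3 125. ] w [-10.1  -2.4   9.6]
-20 55 z [104.6 116.1 120. ] w [-10.2  -2.    8.7]
-10 64 z [ 97.7 110.  114.2] w [-11.3  -3.4   9.3]
0 53 z [100.5 105.5 109.4] w [-10.2  -0.8   9.4]
```

```bash
python3 -m pendant '[{"dx":0.6,"dy":0,"dz":0.0,"twist":0},{"dx":1.3,"dy":0,"dz":0.5,"twist":0},{"dx":2.1,"dy":0,"dz":1.1,"twist":0},{"dx":2.9,"dy":0,"dz":1.7,"twist":0},{"dx":3.7,"dy":0,"dz":2.3,"twist":0},{"dx":4.5,"dy":0,"dz":2.9,"twist":0},{"dx":4.5,"dy":0,"dz":2.9,"twist":0}]'; python3 sc2.py pics/s13.png|sed -n '1p;/^-[1-9]0/p;/^0/p'
```

```text
time: 23.42
eef_pos: [0.4996, 0.0201, 0.0974]
tcp_rot: [0.644, 0.765, -0.0, -0.001]
contact_force: [0.4, 0.4, -1.9]
opening: 0.296
finger_force: 29.6
[0.5    0.0197 0.0978]
-100 11 z [133.7 136.5 146.2] w [ 7.2 10.2 11.2]
-90 35 z [127.8 133.  149. ] w [ 2.9  9.1 12. ]
-80 49 z [121.2 127.  196.3] w [-22.1   6.2  11.9]
-70 111 z [117.5 151.  195.4] w [-23.7   9.2  16.3]
-60 111 z [114.4 142.3 192.9] w [-23.6  10.6  15.6]
-50 636 z [119.9 174.7 227.7] w [-23.8  -2.3  23.9]
-40 321 z [113.8 203.2 227.9] w [-20.7  -0.5  20.6]
-30 29 z [101.1 111.2 114.2] w [-9.7 -1.7  6.4]
-20 44 z [ 96.8 108.7 111.6] w [-11.3  -3.8   9.9]
-10 63 z [ 96.5 104.3 108.8] w [-11.1  -2.4   8.9]
0 30 z [ 98.3 100.4 103.5] w [-9.4 -1.9  8.7]
```

View pics/s13.png

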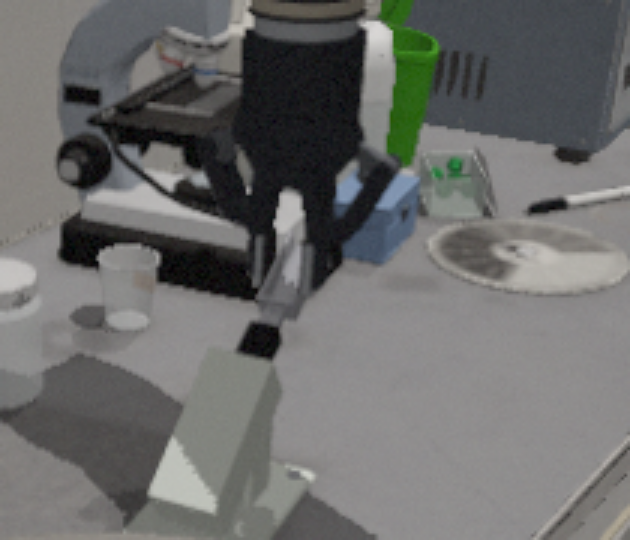

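The handle is well into the sleeve, at crop (262,340), with the bowl out and open side up. I'll push along the axis until it stops.

```bash
python3 -m pendant '[{"dx":0.6,"dy":0,"dz":0.45,"twist":0},{"dx":1.2,"dy":0,"dz":0.85,"twist":0},{"dx":1.6,"dy":0,"dz":1.15,"twist":0},{"dx":1.9,"dy":0,"dz":1.35,"twist":0},{"dx":1.9,"dy":0,"dz":1.35,"twist":0}]'; python3 -m pendant '[{"dx":0.2,"dy":0,"dz":0.14,"twist":0},{"dx":0.4,"dy":0,"dz":0.28,"twist":0},{"dx":0.4,"dy":0,"dz":0.28,"twist":0}]'
```

```text
time: 24.1
eef_pos: [0.4969, 0.0382, 0.0845]
tcp_rot: [0.644, 0.765, -0.0, -0.0]
contact_force: [0.8, -0.2, -1.1]
opening: 0.294
finger_force: 29.6
time: 24.48
eef_pos: [0.4964, 0.042, 0.0818]
tcp_rot: [0.644, 0.765, 0.0, -0.0]
contact_force: [0.6, -0.1, -1.7]
opening: 0.297
finger_force: 29.6
```

```bash
python3 -m pendant '[{"dx":0.2,"dy":0,"dz":0.14,"twist":0},{"dx":0.4,"dy":0,"dz":0.28,"twist":0},{"dx":0.4,"dy":0,"dz":0.28,"twist":0}]';python3 -m pendant '[{"dx":0.2,"dy":0,"dz":0.14,"twist":0},{"dx":0.4,"dy":0,"dz":0.28,"twist":0},{"dx":0.4,"dy":0,"dz":0.28,"twist":0}]'; python3 sc2.py pics/s14.png|sed -n '1p;/^-[1-9]0/p;/^0/p'
```

```text
time: 24.85
eef_pos: [0.4971, 0.0438, 0.0806]
tcp_rot: [0.643, 0.766, -0.001, 0.003]
contact_force: [-0.7, -7.0, 3.4]
opening: 0.292
finger_force: 30.1
time: 25.22
eef_pos: [0.4992, 0.0444, 0.0806]
tcp_rot: [0.642, 0.767, -0.002, 0.007]
contact_force: [0.9, -15.5, 9.7]
opening: 0.293
finger_force: 31.2
[0.4992 0.0444 0.0806]
-80 5 z [117.5 118.4 120.7] w [ 8.6 12.5 14.4]
-70 25 z [114.5 120.9 131.7] w [ 9.3 14.2 17.1]
-60 40 z [108.7 113.5 128.6] w [ 5.2 13.7 16.4]
-50 69 z [102.9 109.7 178.7] w [-21.3   7.5  16.5]
-40 154 z [ 98.2 132.  175.5] w [-22.6   9.8  20. ]
-30 284 z [ 99.2 137.3 223. ] w [-24.1 -12.5  22.7]
-20 844 z [ 99.6 187.7 224.2] w [-22.   -1.6  23.1]
-10 88 z [ 94.8 199.8 211.5] w [-15.3   2.8  21.1]
```

A reaction of about 18 N straight along the sleeve axis means it has bottomed. I'll relax, release and retreat upwards.

```bash
python3 -m pendant '[{"dx":-0.3,"dy":0,"dz":-0.2,"twist":0},{"dx":-0.5,"dy":0,"dz":-0.35,"twist":0},{"dx":-0.5,"dy":0,"dz":-0.35,"twist":0}]'; python3 -m pendant '[{"dx":0,"dy":0,"dz":0,"twist":0},{"dx":0,"dy":0,"dz":0,"twist":0},{"dx":0,"dy":0,"dz":0,"twist":0},{"dx":0,"dy":0,"dz":-1,"twist":0},{"dx":0,"dy":0,"dz":-4,"twist":0},{"dx":0,"dy":0,"dz":-9,"twist":0},{"dx":0,"dy":0,"dz":-14,"twist":0},{"dx":-4,"dy":0,"dz":-16,"twist":0},{"dx":-9,"dy":0,"dz":-16,"twist":0},{"dx":-15,"dy":0,"dz":-16,"twist":0}]' 65 25
python3 -m pendant '[{"dx":-6,"dy":0,"dz":0,"twist":0},{"dx":-10,"dy":0,"dz":0,"twist":0},{"dx":-10,"dy":0,"dz":0,"twist":0}]'
python3 - <<'E'
from h import *
from plant import ctrl
np.set_printoptions(precision=1,suppress=True)
s=ctrl.read_camera("scene");t=ctrl.read_camera("top")
a=cv2.resize(s["img"][130:290,270:450,::-1],(540,480)); b=cv2.resize(t["img"][180:320,240:400,::-1],(260,228)); c=np.zeros((480,800,3),np.uint8); c[:,:540]=a;c[:228,540:]=b
cv2.imwrite("pics/s15.png",c)
D=np.array([-.17,.985,0]);L=np.array([.985,.17,0]);M=np.array([.4895,.080,.0900])
A=-D*.819+np.array([0,0,.574]); N=D*.574+np.array([0,0,.819])
for n,d in(("scene",s),("top",t)):
    d0=np.load("scene5.npz" if n=="scene" else "top0.npz")
    P,u,v=cloud(d,d["depth"]>0); q=(P-M)*1e3; x,y,w=q@A,q@N,q@L; k=(abs(w)<22)&(abs(y)<24)&(x>5)&(x<130); print(n,k.sum(),"axial extent",np.percentile(x[k],[1,95,98,99.5,100]),"n",np.percentile(y[k],[2,50,98]))
    for nm,p,z in(("jar",(326,146),0),("drop",(206,214),0),("petri",(213,266),0)):
        if n=="top": print(nm,pts(d,[p])[0]*1e3, abs(d["img"][p[1]-25:p[1]+25,p[0]-25:p[0]+25].astype(int)-d0["img"][p[1]-25:p[1]+25,p[0]-25:p[0]+25]).mean())
E
```

```text
time: 25.65
eef_pos: [0.4971, 0.044, 0.0806]
tcp_rot: [0.644, 0.765, 0.0, 0.002]
contact_force: [2.0, -5.5, 2.3]
opening: 0.294
finger_force: 29.9
time: 26.9
eef_pos: [0.5221, -0.1039, 0.2415]
tcp_rot: [0.643, 0.766, 0.001, 0.001]
contact_force: [0.9, -0.2, 0.4]
opening: 0.651
finger_force: 0.0
time: 27.28
eef_pos: [0.5386, -0.204, 0.2402]
tcp_rot: [0.645, 0.764, 0.0, 0.0]
contact_force: [-0.9, 0.3, 0.2]
opening: 0.648
finger_force: 0.0
scene 404 axial extent [11.5 76.8 79.5 80.7 81.1] n [-23.  -12.5   0.1]
top 628 axial extent [ 6.5 79.  81.4 82.8 83.4] n [-23.5 -16.7  -0.3]
jar [703.7  83.1  96.1] 4.260533333333333
drop [578.4 296.6  64.6] 3.886
petri [482.3 287.2  17.2] 6.838533333333333
```

View pics/s15.png

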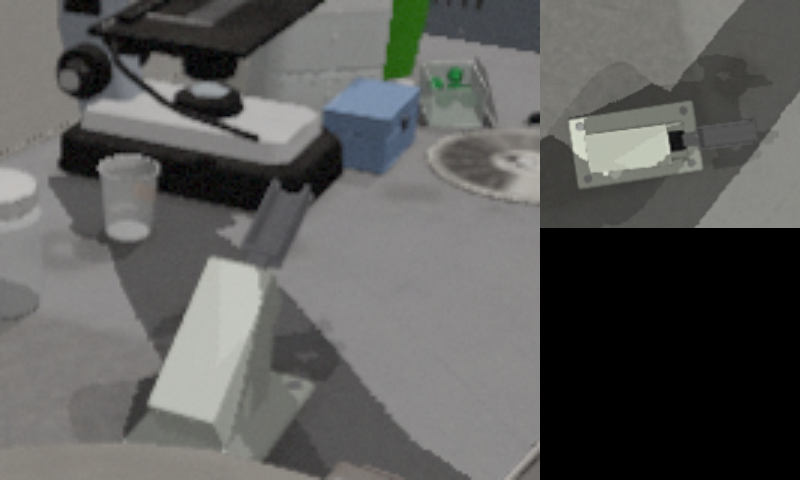

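The bowl stands out about 83 mm (85 expected when home), at crop (275,225) with the open side up. The jar, dish and bottle haven't moved.

```bash
python3 -c "
from plant import ctrl
print(ctrl.sign_off())"
```

```text
the job is handed in; nothing more can be done
None
```

I drew the scoop out, laid it flat and let go, then gripped it again by the bowl and slid it back handle first until it bottomed. The bowl stands out about 83 mm (85 expected), and the jar, dish and bottle are where they were. I handed in at about 27 s of the 58 s allowed.

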